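# Put away the gem microscope's eyepieces, lens and stone boxes

## Task

Tidy the gem bench: stand the two eyepieces upright in the two round wells of the white holder, one in each; put the two square gem boxes flat, lid up, in the two square bays of the white tray, one in each; and put the big round lens flat, glass up, in the round dish. Set everything down rather than dropping it, let go of it, and leave the small amber bottle standing where it is.

Things in the scene. Friction and masses are not known exactly. Their poses are not given: they have to be found in the camera images.
- eyepiece_a: A microscope eyepiece standing upright: a steel barrel 30 mm in diameter and 28 mm high, above it a black body 38 mm in diameter from 28 to 56 mm, then a rubber eyecup 34 mm in diameter up to the top at 62 mm, with a small glass face. 90 g. One of an identical pair. Origin at the centre of its underside, z up along its axis.
- eyepiece_b: A microscope eyepiece standing upright: a steel barrel 30 mm in diameter and 28 mm high, above it a black body 38 mm in diameter from 28 to 56 mm, then a rubber eyecup 34 mm in diameter up to the top at 62 mm, with a small glass face. 90 g. One of an identical pair. Origin at the centre of its underside, z up along its axis.
- gembox_a: A closed gem display box, 44 x 44 mm square and 34 mm high: white base, clear lid (fixed shut) with a dark cut stone on a grey pad visible under it. 60 g. One of an identical pair. Origin at the centre of its underside, x and y along its sides, z up.
- gembox_b: A closed gem display box, 44 x 44 mm square and 34 mm high: white base, clear lid (fixed shut) with a dark cut stone on a grey pad visible under it. 60 g. One of an identical pair. Origin at the centre of its underside, x and y along its sides, z up.
- lens: The microscope's big supplementary lens: a squat black cylinder 56 mm in diameter and 32 mm high, with a bright metal band low on its side and a round pale, whitish glass face in a bright rim on top. 160 g. Origin at the centre of its underside, z up along its axis.
- holder: White eyepiece holder, fixed to the table: a block 68 x 140 x 24 mm (x, y, z) with two round wells 50 mm in diameter and 16 mm deep, so their floor is 8 mm above the block's underside. The wells are centred at x = 0, y = -36 mm and y = +36 mm in its frame. Origin at the centre of its underside, y along the row of wells, z up.
- tray: White shallow tray, fixed to the table: 74 x 146 mm (x, y) and 14 mm high, walls, divider and floor 4 mm thick, split by a divider into two square bays of 66 x 67 mm inside, centred at x = 0, y = -35.5 mm and y = +35.5 mm in its frame. Bay floor 4 mm above the underside. Origin at the centre of its underside, y along the row of bays, z up.
- dish: White round shallow dish, fixed to the table: 84 mm outside and 76 mm inside diameter, 13 mm high, inner floor 4 mm above its underside. Origin at the centre of its underside, z up.
- bottle: Small amber glass bottle with a black cap, 30 mm in diameter and 58 mm high, standing loose among the things; to be left alone. Origin at the centre of its underside, z up.
Not all that is in view belongs to the job. What is shaped like the gembox_b but yellow is not meant.

How it is judged:
By the outcome, as a careful person would: the job done as asked, in the order asked, and still so for the second after the job is handed in, with the robot touching nothing.
It also fails if it takes over 109 s, if anything falls off the work surface, if the arm or the gripper's body presses on something with over 40 N, if the wrist force passes 120 N, or if a joint passes its speed limit or range.

## Robot

A 6-joint arm with a two-finger parallel gripper is mounted at the origin on the work surface. World frame = base frame: x ahead of the robot, y to its left, z up, the work surface at z = 0. Lengths are in m, angles in rad, forces in N, time in s.
With the tool pointing down it reaches from about 0.275 to 0.725 m from the base axis. Payload 5.6 kg.
Tool frame: the origin (TCP) lies on the front face of the gripper's body, between the roots of the fingers; the fingertips stand 73 mm ahead of it and the grasp point (between the pads) lies 54 mm ahead of it; z points along the fingers, y is the direction in which the jaws open and shut (so a half turn about z gives the same grasp; the last joint's range is limited). The gripper opens to 85 mm and grips with 20 to 120 N. Pads are 22 mm wide; open, the fingers measure 114 mm over their backs; the gripper's body (76 mm by 85 mm) begins 54 mm behind the grasp point. The pads swing forward as they close: fully open they stand 13 mm farther back than shut.
Start: joints at [-0.817, 0.255, 0.108, 0, -1.424, -0.285], TCP at [0.249, -0.491, 0.304] pointing down, gripper open.
Joint ranges: [-2.95, 2.95], [-1.21, 1.97], [-1.09, 1.5], [-2.87, 1.71], [-2.94, -0.07], [-3.05, 3.05]. Speed limits (rad/s): [2.57, 2.57, 3.14, 3.14, 3.14, 3.14].

## Interface

Orientations are given as a rotation vector (axis times angle).
In Python, from cell import sense, grab_frame, calibration, finish_job gives the robot as it stands. The module is installed in compiled form; this text tells all that it offers.
- The arm moves only by the tool carry_out, never from a script. Its argument "series" is a list of rows, each a list of 5 numbers: the shift along the tool's x, y, z in cm, then the turn about the tool's z in rad, then the closure, from -1 (fully open) to 1 (shut). A call has 1 to 8 rows; each row is the pose to reach, as a shift and turn from the pose commanded when the call began, along the tool's axes at that moment; what a row does not reach only later rows make up. A row lasts 1/12 s, in which the tool goes at most 41.7 mm and 7.16 degrees, less where a joint would pass 70% of its speed; a pose out of reach is approached as far as the arm can. A call with a gripper value outside its range is refused whole. The fingers move at their own pace and stop on an object; "grip_force" is the grip in N (left out, the last holds). Time passes only in rows, so rows that repeat a pose let the fingers close. It gives the time, the measured TCP pose, the force and the opening at its end, in the units of the state.
- sense(): the state, without advancing time (a new reading comes with each control period).
- grab_frame(name): name is "scene" or "top" or "wrist"; returns the picture (420x560x3 uint8, red, green, blue); there is no depth.
- calibration(name): a dict with "vfov" (degrees; the focal length in pixels is half the picture's height over the tangent of half this angle, whatever the lens; pixels are square), "cx", "cy" (the principal point, pixels), "T" (4x4, takes a point from camera to world coordinates). Camera axes: x right, y up, looking along -z (the intrinsics and any distortion apply to the point x, -y, -z); pixel columns grow to the right and rows downward; lengths in m; the calibration is good to about 2 mm. A picture is of the moment at which its call begins: read the wrist's pose just before it. calibration takes no time and is no camera call; for the wrist camera it gives the pose at the moment of the call.
- finish_job(): hands the job in, once; it reports no verdict.
The state is a dict: "time": time; "q": joint angles; "qd": joint speeds; "tau": joint torques, N m; "ee_pos": TCP position; "tool_rot": TCP orientation; "force": force on the tool from outside, world axes, zero at the start; "wrist_torque": the same for the moment, N m; "finger_gap": finger opening in m.
Only numpy, scipy, OpenCV 4.12 (cv2) and the standard library are available. Lean on these libraries where they do the work, as an engineer would, in place of code of your own. Each camera call takes 0.05 s, during which the arm holds its last target. There are 200 camera calls.

## Working session

There is one attempt and no reset: what is moved stays moved. The work goes in short steps, Python scripts to look and compute and a tool call to move; the robot and the scene stay as the last step left them, time stands still between calls to the robot, and variables do not carry over. Pictures are saved under pics/ and viewed, on a budget of 14 in all, crops included, one or two more only if the job needs it, and the job is handed in when it is done.

Besides the shell and the picture viewer there is one more tool, called after ">>>" as name(argument=value, ...), one argument or row to a line, values as JSON. carry_out: Moves the arm, as the interface text tells. Its arguments: {"type":"object","properties":{"series":{"type":"array","items":{"type":"array","items":{"type":"number"}}},"grip_force":{"type":"number"}},"required":["series"]}

```bash
mkdir -p pics; python3 - <<'E'
from cell import *
import cv2
s=sense();print(s)
for n in("top","scene"):
    c=calibration(n);print(n,c)
    cv2.imwrite(f"pics/{n}0.png",cv2.resize(grab_frame(n)[:,:,::-1],(800,600),interpolation=cv2.INTER_CUBIC))
print(calibration("wrist"))
E
```

```text
{'time': 0.0, 'q': array([-8.17391796e-01,  2.55780602e-01,  1.06960755e-01, -4.84969564e-04,
       -1.42389653e+00, -2.84598266e-01]), 'qd': array([ 0.00055164, -0.00078468, -0.00021529, -0.00010224, -0.00074281,
        0.00087322]), 'tau': array([-1.26336126e-04, -3.86623442e+01,  2.37944180e+01,  5.36519453e+00,
       -5.97070335e-03, -6.74319907e-07]), 'ee_pos': array([ 0.24839152, -0.49030294,  0.30295904]), 'tool_rot': array([ 7.29440174e-01, -3.05518344e+00, -2.99207177e-03]), 'force': array([0.15489975, 0.31446099, 0.53734912]), 'wrist_torque': array([-0.00364248,  0.05215327,  0.02178789]), 'finger_gap': 0.085620177507428}
top {'vfov': 56.929859640971166, 'cx': 276.62086134055625, 'cy': 209.07702817273747, 'T': array([[-0.00776266,  0.98130479, -0.19230356,  0.31980651],
       [-0.99990606, -0.00978971, -0.00959293, -0.0086065 ],
       [-0.01129618,  0.19221103,  0.9812886 ,  1.00405537],
       [ 0.        ,  0.        ,  0.        ,  1.        ]])}
scene {'vfov': 46.321819044916374, 'cx': 283.206743197481, 'cy': 206.02067714162615, 'T': array([[ 0.64845121, -0.41250074,  0.63980792,  1.22114096],
       [ 0.76124217,  0.34626232, -0.54828165, -0.61181992],
       [ 0.00462521,  0.84258266,  0.53854718,  0.67859892],
       [ 0.        ,  0.        ,  0.        ,  1.        ]])}
{'vfov': 69.64346358020343, 'cx': 280.8310728689383, 'cy': 202.85426508999552, 'T': array([[-0.45134791, -0.8615773 , -0.23231362,  0.18978996],
       [ 0.89234556, -0.43516691, -0.11978795, -0.51953553],
       [ 0.00211138, -0.26137007,  0.96523636,  0.37172044],
       [ 0.        ,  0.        ,  0.        ,  1.        ]])}
```

View pics/top0.png

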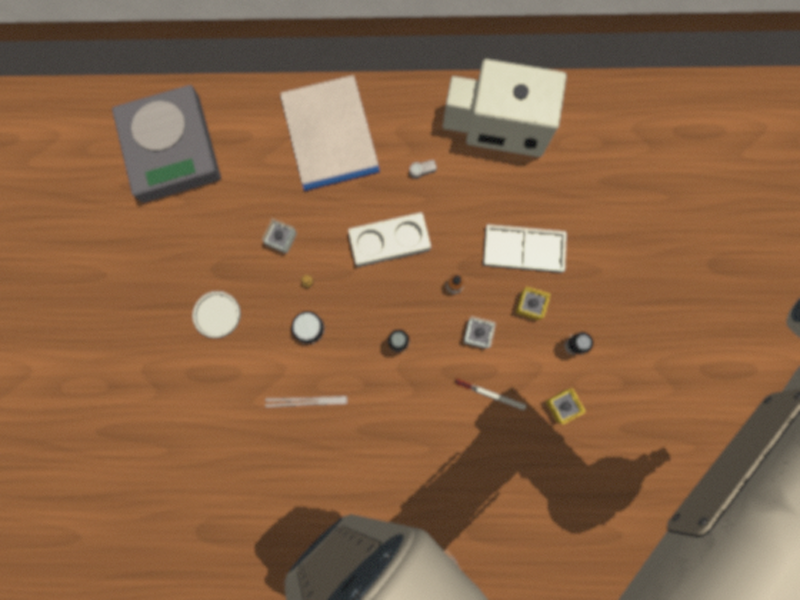

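View pics/scene0.png

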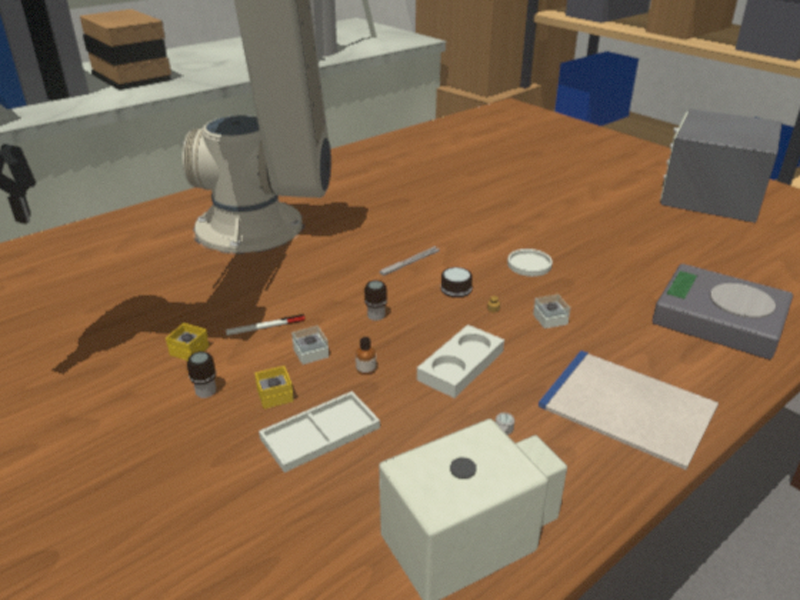

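The top view shows white-based gem boxes at (280,237) and (480,333), with yellow decoys at (533,303) and (566,406). The eyepieces are at (398,341) and (580,343), the lens at (307,327), the dish at (216,314), the holder at (390,239), the tray at (525,248) and the bottle at (454,285). The scene view agrees. I'll enlarge a crop to measure them.

```bash
cat > h.py <<'E'
import numpy as np, cv2
from cell import *
from scipy.spatial.transform import Rotation as R
def ray(name,u,v,z,c=None):
    c=c or calibration(name); f=210/np.tan(np.radians(c["vfov"])/2); T=np.array(c["T"])
    d=T[:3,:3]@np.array([(u-c["cx"])/f,-(v-c["cy"])/f,-1]); o=T[:3,3]
    return (o+d*(z-o[2])/d[2])[:2]
def proj(c,p):
    f=210/np.tan(np.radians(c["vfov"])/2); T=np.array(c["T"])
    q=T[:3,:3].T@(np.array(p)-T[:3,3]); return c["cx"]+f*q[0]/-q[2], c["cy"]-f*q[1]/-q[2]
def move(xy,yaw=None,z=None):
    """shift (cm, tool axes) & turn to put TCP over xy; yaw = world angle of jaw axis (tool y), z = TCP height"""
    s=sense(); M=R.from_rotvec(s["tool_rot"]).as_matrix(); p=s["ee_pos"]
    d=np.array([xy[0],xy[1],p[2] if z is None else z])-p
    sh=M.T@d*100; cur=np.arctan2(M[1,1],M[0,1]); t=0
    if yaw is not None: t=-((yaw-cur+np.pi/2)%np.pi-np.pi/2)
    print("shift cm",sh.round(2),"turn",round(t,3),"jaw yaw",round(cur,3),"tcp",p.round(4),"q6",s["q"][5].round(2),"t",s["time"],"tilt",M[:,2].round(3))
E
python3 - <<'E'
from h import *
im=grab_frame("top")[:,:,::-1]
cv2.imwrite("pics/full_top.png",im)
c=im[145:295,130:280]; d=im[145:295,270:420]
cv2.imwrite("pics/L.png",cv2.resize(c,(600,600),interpolation=cv2.INTER_CUBIC))
cv2.imwrite("pics/R.png",cv2.resize(d,(600,600),interpolation=cv2.INTER_CUBIC))
E
```

```text
(no output)
```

View pics/L.png

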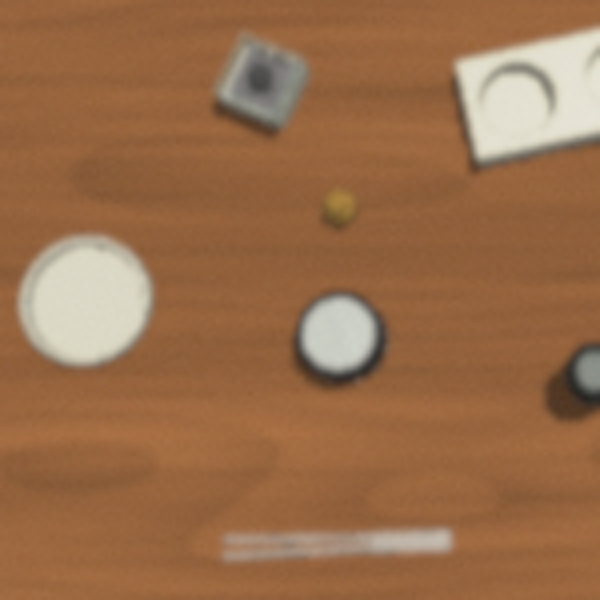

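View pics/R.png

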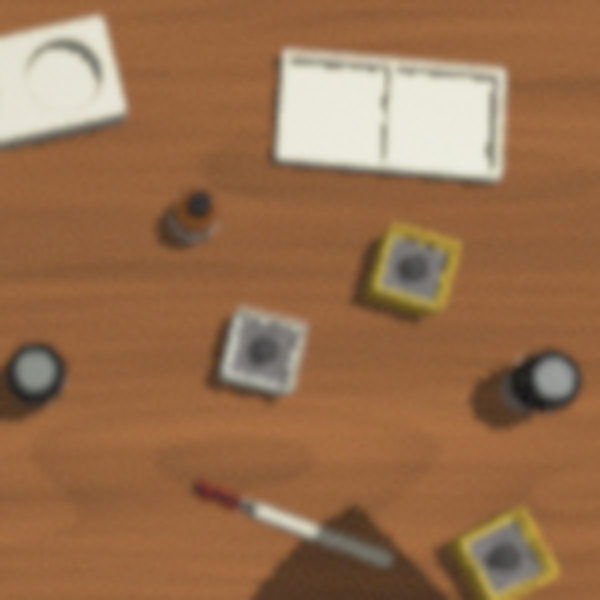

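```bash
python3 - <<'E'
from h import *
c=calibration("top")
L=lambda x,y,z:ray("top",130+x/4-.4,145+y/4-.4,z,c)
Rr=lambda x,y,z:ray("top",270+x/4-.4,145+y/4-.4,z,c)
P=dict(eyeL=Rr(36,371,.062),eyeR=Rr(554,379,.062),well1=L(517,98,.024),well2=Rr(63,77,.024),dish=L(86,300,.013),lens=L(340,334,.032),bottle=Rr(200,203,.058),boxL=L(262,82,.034),boxR=Rr(264,350,.034),ye=Rr(416,266,.034))
for k,v in P.items(): print(k,v.round(4))
h=[L(455,62,.024),L(476,165,.024),Rr(127,115,.024),Rr(102,15,.024)];print("holder",np.mean(h,0).round(4),[np.linalg.norm(h[i]-h[i-1]).round(3) for i in range(4)])
t=[Rr(*p,.014) for p in((283,48),(506,67),(501,182),(274,163))];print("tray",np.mean(t,0).round(4),[np.linalg.norm(t[i]-t[i-1]).round(3) for i in range(4)])
ax=(t[0]+t[3]-t[1]-t[2])/2;ax/=np.linalg.norm(ax);m=np.mean(t,0);print("bays",m+ax*.0355,m-ax*.0355,"yaw",np.arctan2(ax[1],ax[0]))
print("well sep",np.linalg.norm(P['well1']-P['well2']),"yaw hold",np.arctan2(*(P['well1']-P['well2'])[::-1]))
for n,F,cs in(("R",Rr,((242,306),(307,321),(292,395),(222,385))),("L",L,((245,33),(310,68)))):
    q=[F(*p,.034) for p in cs]; print(n,[(np.linalg.norm(q[i+1]-q[i]).round(3),np.arctan2(*(q[i+1]-q[i])[::-1]).round(3)) for i in range(len(q)-1)])
move(P['eyeR'],z=.3)
E
```

```text
eyeL [ 0.434  -0.0037]
eyeR [ 0.4262 -0.3185]
well1 [0.6196 0.0469]
well2 [ 0.6332 -0.023 ]
dish [0.4894 0.3281]
lens [0.4627 0.1587]
bottle [ 0.5391 -0.1072]
boxL [0.6293 0.2133]
boxR [ 0.4493 -0.1472]
ye [ 0.5022 -0.2456]
holder [0.6255 0.0119] [np.float64(0.141), np.float64(0.072), np.float64(0.142), np.float64(0.071)]
tray [ 0.608  -0.2396] [np.float64(0.08), np.float64(0.148), np.float64(0.079), np.float64(0.149)]
bays [ 0.61155704 -0.20425315] [ 0.6045355 -0.2749051] yaw 1.4717394360017544
well sep 0.0712478057708318 yaw hold 1.763163539742099
R [(np.float64(0.042), np.float64(-1.812)), (np.float64(0.048), np.float64(2.903)), (np.float64(0.044), np.float64(1.419))]
L [(np.float64(0.05), np.float64(-2.084))]
shift cm [-23.63   7.3    0.33] turn 0 jaw yaw 2.04 tcp [ 0.2484 -0.4904  0.3032] q6 -0.28 t 0.15 tilt [-0.001  0.001 -1.   ]
```

>>> carry_out(
  series=[
    [-23.6,7.3,3,0,-1],
    [-23.6,7.3,3,0,-1],
    [-23.6,7.3,3,0,-1],
    [-23.6,7.3,3,0,-1],
    [-23.6,7.3,3,0,-1],
    [-23.6,7.3,3,0,-1],
    [-23.6,7.3,3,0,-1],
    [-23.6,7.3,3,0,-1],
  ],
  grip_force=30,
)

```text
time: 0.82
ee_pos: [0.4272, -0.3172, 0.2731]
tool_rot: [0.735, -3.053, -0.002]
force: [0.1, -0.1, 0.2]
finger_gap: 0.0855
```

```bash
python3 - <<'E'
from h import *
c=calibration("wrist"); im=grab_frame("wrist")[:,:,::-1]
for p in ([.4262,-.3185,.062],[.4262,-.3185,0],[.5022,-.2456,.034],[.4493,-.1472,.034]): print(np.round(proj(c,p)))
cv2.imwrite("pics/w1.png",im); cv2.imwrite("pics/w1c.png",im)
move([.4262,-.3185],z=.1)
E
```

```text
[279. 191.]
[279. 179.]
[306. 273.]
[406. 271.]
shift cm [ 1.000e-02 -2.000e-02  1.735e+01] turn 0 jaw yaw 2.042 tcp [ 0.4264 -0.3183  0.2735] q6 -0.75 t 0.8667 tilt [-0.001  0.    -1.   ]
```

View pics/w1.png

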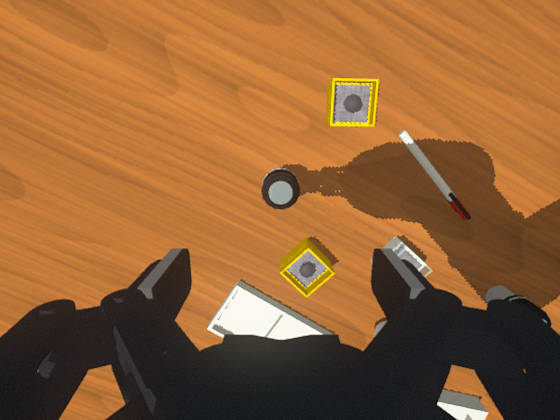

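The wrist view puts the eyepiece top at (280,189), against a prediction of (279,191), so the top-view measurements are good to 1–2 mm. I'll descend.

>>> carry_out(
  series=[
    [0,0,4,0,-1],
    [0,0,8,0,-1],
    [0,0,12,0,-1],
    [0,0,15,0,-0.5],
    [0,0,17,0,-0.3],
    [0,0,17.9,0,-0.3],
    [0,0,17.9,0,-0.3],
    [0,0,17.9,0,1],
  ],
)

```text
time: 1.53
ee_pos: [0.4261, -0.3199, 0.0958]
tool_rot: [-0.728, 3.056, -0.002]
force: [1.0, 0.5, 1.2]
finger_gap: 0.0448
```

>>> carry_out(
  series=[
    [0,0,0,0,1],
    [0,0,0,0,1],
    [0,0,0,0,1],
    [0,0,0,0,1],
    [0,0,0,0,1],
    [0,0,0,0,1],
  ],
  grip_force=40,
)

```text
time: 2.03
ee_pos: [0.427, -0.3195, 0.0966]
tool_rot: [-0.73, 3.053, -0.004]
force: [-0.8, 0.3, 7.0]
finger_gap: 0.0372
```

>>> carry_out(
  series=[
    [0,0,-1,0,1],
    [0,0,-4,0,1],
    [0,0,-8,0,1],
    [0,0,-10,0,1],
    [0,0,-10,0,1],
  ],
)

```text
time: 2.45
ee_pos: [0.4282, -0.3201, 0.2012]
tool_rot: [-0.729, 3.048, -0.011]
force: [0.2, 0.7, -1.0]
finger_gap: 0.0371
```

```bash
python3 - <<'E'
from h import *
print(sense()["finger_gap"],sense()["force"])
move([.6332,-.023],1.763+np.pi/2)
E
```

```text
0.037067349786752836 [ 0.177835    0.70362083 -0.98456326]
shift cm [-31.73  17.21   0.04] turn -1.293 jaw yaw 2.04 tcp [ 0.4282 -0.3201  0.2012] q6 -0.75 t 2.45 tilt [ 0.009 -0.005 -1.   ]
```

>>> carry_out(
  series=[
    [-3.2,1.7,0,0,1],
    [-7,3.8,0,0,1],
    [-10.6,5.7,0,0,1],
    [-14.2,7.7,0,0,1],
    [-17.8,9.6,0,0,1],
    [-21.4,11.6,0,0,1],
    [-25,13.5,0,0,1],
    [-28.6,15.5,0,0,1],
  ],
)

```text
time: 3.12
ee_pos: [0.6116, -0.0494, 0.1951]
tool_rot: [0.73, -3.055, -0.001]
force: [0.7, -0.7, -0.1]
finger_gap: 0.0372
```

>>> carry_out(
  series=[
    [-2.2,1.2,0,0,1],
    [-3.1,1.7,0,0,1],
    [-3.1,1.7,0,0,1],
    [-3.1,1.7,0,0,1],
    [-3.1,1.7,0,0,1],
  ],
)

```text
time: 3.53
ee_pos: [0.6305, -0.023, 0.1949]
tool_rot: [0.728, -3.055, -0.0]
force: [-0.3, -0.1, -0.9]
finger_gap: 0.037
```

```bash
python3 - <<'E'
from h import *
print(sense()["finger_gap"],sense()["force"])
move([.6332,-.023])
c=calibration("top");im=grab_frame("top")
cv2.imwrite("pics/t2.png",cv2.resize(im[100:250,200:350,::-1],(600,600),interpolation=cv2.INTER_CUBIC))
im=grab_frame("wrist");cv2.imwrite("pics/w2.png",im[:,:,::-1])
E
```

```text
0.036999328161819625 [-0.29856482 -0.09793761 -0.91236828]
shift cm [-0.24 -0.12 -0.  ] turn 0 jaw yaw 2.039 tcp [ 0.6305 -0.023   0.1949] q6 -1.31 t 3.5333 tilt [-0.001 -0.    -1.   ]
```

View pics/w2.png

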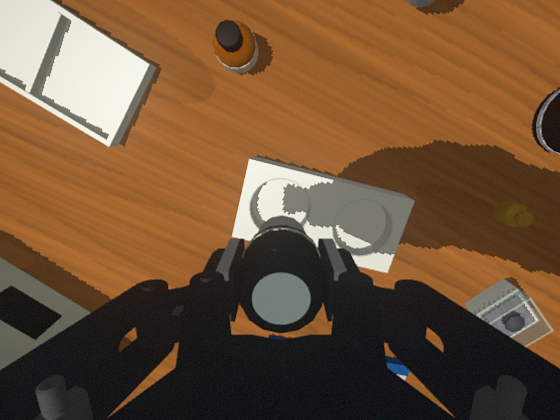

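```bash
python3 - <<'E'
from h import *
print(ray("wrist",282,203,.024),ray("wrist",361,225,.024))
move([.6332,-.023],z=.103)
E
```

```text
[ 0.62943609 -0.02210733] [0.61666214 0.04576365]
shift cm [-0.25 -0.09  9.22] turn 0 jaw yaw 2.038 tcp [ 0.6306 -0.0233  0.1952] q6 -1.31 t 3.6333 tilt [-0.  0. -1.]
```

>>> carry_out(
  series=[
    [0,0,3,0,1],
    [0,0,6,0,1],
    [0,0,7.5,0,1],
    [0,0,8.4,0,1],
    [0,0,8.8,0,1],
    [0,0,9.0,0,1],
    [0,0,9.0,0,1],
    [0,0,9.0,0,1],
  ],
)

```text
time: 4.3
ee_pos: [0.6319, -0.0223, 0.1063]
tool_rot: [-0.729, 3.053, -0.001]
force: [0.7, 0.7, -1.4]
finger_gap: 0.0374
```

>>> carry_out(
  series=[
    [0,0,0.1,0,1],
    [0,0,0.2,0,1],
    [0,0,0.2,0,1],
  ],
)

```text
time: 4.55
ee_pos: [0.6319, -0.0221, 0.1046]
tool_rot: [-0.73, 3.053, -0.001]
force: [-1.0, 0.8, 4.5]
finger_gap: 0.0367
```

>>> carry_out(
  series=[
    [0,0,0,0,0],
    [0,0,0,0,-0.2],
    [0,0,0,0,-0.4],
    [0,0,0,0,-0.4],
    [0,0,0,0,-0.4],
  ],
)

```text
time: 4.97
ee_pos: [0.6311, -0.0222, 0.1028]
tool_rot: [0.73, -3.056, 0.0]
force: [-0.6, -0.1, -0.2]
finger_gap: 0.0596
```

>>> carry_out(
  series=[
    [0,0,-2,0,-0.4],
    [0,0,-5,0,-0.5],
    [0,0,-9,0,-0.5],
    [0,0,-11,0,-0.5],
    [0,0,-11,0,-0.5],
  ],
)

```text
time: 5.38
ee_pos: [0.6336, -0.0224, 0.2194]
tool_rot: [-0.728, 3.045, -0.004]
force: [0.6, -0.5, 0.7]
finger_gap: 0.0643
```

```bash
python3 - <<'E'
from h import *
print(sense()["finger_gap"],sense()["force"])
move([.434,-.0037],1.763+np.pi/2,z=.2)
E
```

```text
0.06431100987906195 [ 0.55838798 -0.47958679  0.74153729]
shift cm [16.97 10.71  1.73] turn -1.294 jaw yaw 2.04 tcp [ 0.6336 -0.0224  0.2194] q6 -1.31 t 5.3833 tilt [ 0.011  0.    -1.   ]
```

>>> carry_out(
  series=[
    [2.8,1.8,0,-0.12,-0.5],
    [5.7,3.6,0,-0.24,-0.5],
    [8.5,5.4,0.4,-0.36,-0.5],
    [11.3,7.1,0.8,-0.48,-0.5],
    [14.1,8.9,1.2,-0.6,-0.5],
    [17,10.7,1.7,-0.72,-0.5],
    [17,10.7,1.7,-0.84,-0.5],
    [17,10.7,1.7,-0.9,-0.5],
  ],
)

```text
time: 6.05
ee_pos: [0.429, -0.0038, 0.1957]
tool_rot: [1.995, -2.427, -0.001]
force: [1.0, -0.3, 0.7]
finger_gap: 0.0643
```

```bash
python3 - <<'E'
from h import *
c=calibration("wrist")
move([.434,-.0037],z=.0947)
print(proj(c,[.434,-.0037,.062]))
cv2.imwrite("pics/w3.png",grab_frame("wrist")[:,:,::-1])
E
```

```text
shift cm [-0.11 -0.5  10.1 ] turn 0 jaw yaw 2.947 tcp [ 0.429  -0.0038  0.1957] q6 -0.55 t 6.05 tilt [-0.001  0.    -1.   ]
(np.float64(273.8650085831922), np.float64(218.50955453476865))
```

View pics/w3.png

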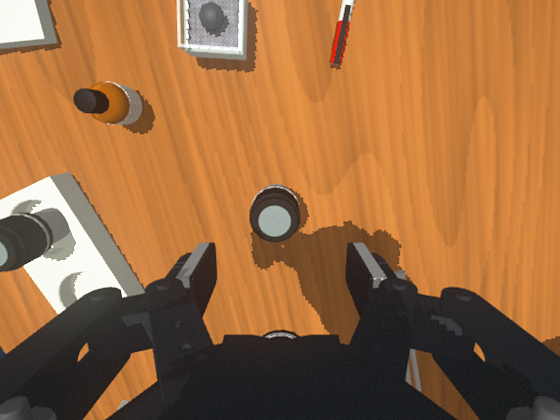

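The second eyepiece is at (275,218), as predicted, and the first is standing in its well at the left.

>>> carry_out(
  series=[
    [-0.1,-0.5,2,0,-0.5],
    [-0.1,-0.5,5,0,-0.5],
    [-0.1,-0.5,8,0,-0.5],
    [-0.1,-0.5,9.5,0,-0.5],
    [-0.1,-0.5,9.9,0,-0.5],
    [-0.1,-0.5,9.9,0,-0.2],
    [-0.1,-0.5,9.9,0,0.1],
    [-0.1,-0.5,9.9,0,1],
  ],
)

```text
time: 6.77
ee_pos: [0.4374, -0.0033, 0.0983]
tool_rot: [-1.984, 2.432, -0.002]
force: [0.2, -0.2, -0.4]
finger_gap: 0.0371
```

>>> carry_out(
  series=[
    [0,0,0,0,1],
    [0,0,0,0,1],
    [0,0,0,0,1],
    [0,0,0,0,1],
  ],
)

```text
time: 7.1
ee_pos: [0.4372, -0.0033, 0.098]
tool_rot: [-1.985, 2.432, -0.002]
force: [-1.1, 1.8, 8.4]
finger_gap: 0.0369
```

>>> carry_out(
  series=[
    [0,0,-1,0,1],
    [0,0,-4,0,1],
    [0,0,-8,0,1],
    [0,0,-10,0,1],
    [0,0,-10,0,1],
    [0,0,-10,0,1],
    [0,0,-10,0,1],
  ],
)

```text
time: 7.68
ee_pos: [0.4355, -0.0037, 0.1961]
tool_rot: [1.985, -2.434, -0.002]
force: [-0.7, 0.4, -1.3]
finger_gap: 0.0373
```

```bash
python3 - <<'E'
from h import *
print(sense()["finger_gap"],sense()["force"])
move([.618,.0465])
E
```

```text
0.03725745958123082 [-0.676402    0.44474593 -1.3267601 ]
shift cm [ -8.58 -16.87  -0.02] turn 0 jaw yaw 2.939 tcp [ 0.4355 -0.0037  0.1961] q6 -0.56 t 7.6833 tilt [-0.001  0.    -1.   ]
```

>>> carry_out(
  series=[
    [-1.4,-2.8,0,0,1],
    [-2.9,-5.6,0,0,1],
    [-4.5,-8.9,0,0,1],
    [-6.2,-12.2,0,0,1],
    [-7.6,-15,0,0,1],
    [-8.6,-16.9,0,0,1],
    [-8.6,-16.9,0,0,1],
    [-8.6,-16.9,0,0,1],
  ],
)

```text
time: 8.35
ee_pos: [0.6189, 0.0469, 0.1939]
tool_rot: [1.983, -2.431, -0.003]
force: [-0.3, -0.3, -1.5]
finger_gap: 0.0368
```

```bash
python3 - <<'E'
from h import *
print(sense()["finger_gap"],sense()["force"])
move([.618,.0465],z=.107)
E
```

```text
0.03681836504924717 [-0.31666414 -0.31215747 -1.46749353]
shift cm [0.04 0.04 8.69] turn 0 jaw yaw 2.939 tcp [0.6189 0.0469 0.1939] q6 -0.53 t 8.35 tilt [-0.005 -0.001 -1.   ]
```

>>> carry_out(
  series=[
    [0,0,2.5,0,1],
    [0,0,5.5,0,1],
    [0,0,7.2,0,1],
    [0,0,8.2,0,1],
    [0,0,8.6,0,1],
    [0,0,8.8,0,1],
    [0,0,8.8,0,1],
    [0,0,8.8,0,1],
  ],
)

```text
time: 9.02
ee_pos: [0.6197, 0.0469, 0.1102]
tool_rot: [-1.985, 2.432, -0.002]
force: [-0.6, 0.4, 0.4]
finger_gap: 0.037
```

>>> carry_out(
  series=[
    [0,0,0.1,0,1],
    [0,0,0.2,0,1],
    [0,0,0.3,0,1],
    [0,0,0.3,0,1],
  ],
)

```text
time: 9.35
ee_pos: [0.6192, 0.0468, 0.1061]
tool_rot: [-1.986, 2.434, -0.0]
force: [-0.6, 0.4, 1.0]
finger_gap: 0.0369
```

>>> carry_out(
  series=[
    [0,0,0.1,0,1],
    [0,0,0.1,0,1],
    [0,0,0.1,0,0],
    [0,0,0.1,0,-0.2],
    [0,0,0.1,0,-0.4],
    [0,0,0.1,0,-0.4],
    [0,0,0.1,0,-0.4],
  ],
)

```text
time: 9.93
ee_pos: [0.6191, 0.0467, 0.1047]
tool_rot: [1.986, -2.434, -0.0]
force: [0.6, -0.7, 0.3]
finger_gap: 0.0597
```

>>> carry_out(
  series=[
    [0,0,-2,0,-0.4],
    [0,0,-5,0,-0.5],
    [0,0,-9,0,-0.5],
    [0,0,-11,0,-0.5],
    [0,0,-11,0,-0.5],
  ],
)

```text
time: 10.35
ee_pos: [0.6215, 0.0468, 0.2214]
tool_rot: [-1.981, 2.426, -0.009]
force: [0.7, 0.8, -0.4]
finger_gap: 0.0643
```

```bash
python3 - <<'E'
from h import *
print(sense()["finger_gap"],sense()["force"])
move([.45,-.1472],z=.2)
E
```

```text
0.06428452868955109 [ 0.67775063  0.80629502 -0.37926396]
shift cm [22.45 12.94  1.93] turn 0 jaw yaw 2.94 tcp [0.6215 0.0468 0.2214] q6 -0.53 t 10.35 tilt [ 0.011  0.001 -1.   ]
```

>>> carry_out(
  series=[
    [3.3,1.8,0,0,-0.5],
    [6.7,3.9,0,0,-0.5],
    [10,5.8,0.4,0,-0.5],
    [13.4,7.7,0.8,0,-0.5],
    [16.8,9.7,1.2,0,-0.5],
    [20,11.6,1.6,0,-0.5],
    [22.4,12.9,1.9,0,-0.5],
    [22.4,12.9,1.9,0,-0.5],
  ],
)

```text
time: 11.02
ee_pos: [0.4441, -0.1493, 0.1953]
tool_rot: [1.981, -2.436, -0.002]
force: [-0.3, 0.0, -0.8]
finger_gap: 0.0642
```

>>> carry_out(
  series=[
    [0,0,0,0,-0.5],
    [0,0,0,0,-0.5],
  ],
)

```text
time: 11.18
ee_pos: [0.4481, -0.1468, 0.1961]
tool_rot: [-1.985, 2.434, -0.001]
force: [0.8, -0.1, 0.5]
finger_gap: 0.0638
```

```bash
python3 - <<'E'
from h import *
c=calibration("wrist")
move([.45,-.1472])
print(proj(c,[.4493,-.1472,.034]))
im=grab_frame("wrist")[:,:,::-1]
cv2.imwrite("pics/w4.png",cv2.resize(im[110:310,:],None,fx=1.42,fy=1.42,interpolation=cv2.INTER_CUBIC))
E
```

```text
shift cm [-0.  -0.2  0. ] turn 0 jaw yaw 2.939 tcp [ 0.4481 -0.1468  0.1961] q6 -0.22 t 11.1833 tilt [ 0.001 -0.    -1.   ]
(np.float64(279.4253730996908), np.float64(205.96623013460064))
```

View pics/w4.png

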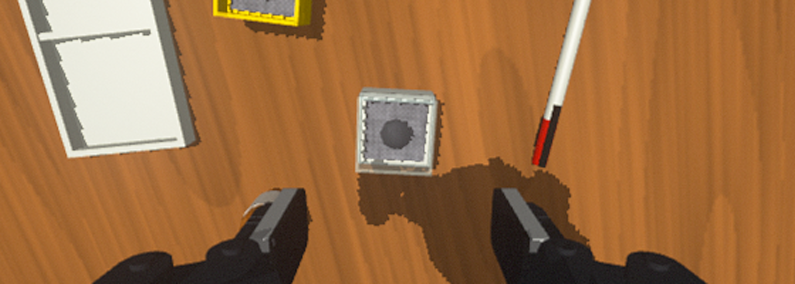

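>>> carry_out(
  series=[
    [0,-0.2,2.5,0,-0.5],
    [0,-0.2,6,0,-0.5],
    [0,-0.2,9,0,-0.5],
    [0,-0.2,10.6,0,-0.5],
    [0,-0.2,11.1,0,-0.5],
    [0,-0.2,11.1,0,-0.3],
    [0,-0.2,11.1,0,-0.1],
    [0,-0.2,11.1,0,1],
  ],
)

```text
time: 11.9
ee_pos: [0.4511, -0.1471, 0.0864]
tool_rot: [-1.986, 2.432, -0.003]
force: [0.2, 0.1, 0.1]
finger_gap: 0.0438
```

>>> carry_out(
  series=[
    [0,0,0,0,1],
    [0,0,0,0,1],
    [0,0,0,0,1],
    [0,0,0,0,1],
  ],
)

```text
time: 12.23
ee_pos: [0.4508, -0.1471, 0.0862]
tool_rot: [-1.985, 2.432, -0.003]
force: [-0.3, 2.4, 6.1]
finger_gap: 0.0434
```

>>> carry_out(
  series=[
    [0,0,-1,0,1],
    [0,0,-4,0,1],
    [0,0,-8,0,1],
    [0,0,-10,0,1],
    [0,0,-10,0,1],
    [0,0,-10,0,1],
    [0,0,-10,0,1],
  ],
)

```text
time: 12.82
ee_pos: [0.4491, -0.1471, 0.1843]
tool_rot: [1.985, -2.434, -0.002]
force: [-1.0, -0.4, -0.8]
finger_gap: 0.0438
```

```bash
python3 - <<'E'
from h import *
print(sense()["finger_gap"],sense()["force"])
move([.6116,-.2043],1.472+np.pi/2)
E
```

```text
0.0437649454268718 [-0.99338849 -0.35806311 -0.76039921]
shift cm [  2.34 -17.07  -0.02] turn -0.104 jaw yaw 2.939 tcp [ 0.4491 -0.1471  0.1843] q6 -0.22 t 12.8167 tilt [-0.001  0.001 -1.   ]
```

>>> carry_out(
  series=[
    [0.3,-2.6,0,-0.02,1],
    [0.8,-5.8,0,-0.06,1],
    [1.2,-9,0,-0.1,1],
    [1.7,-12.2,0,-0.1,1],
    [2.1,-15.2,0,-0.1,1],
    [2.3,-17.1,0,-0.1,1],
    [2.3,-17.1,0,-0.1,1],
    [2.3,-17.1,0,-0.1,1],
  ],
)

```text
time: 13.48
ee_pos: [0.6124, -0.2041, 0.1821]
tool_rot: [2.103, -2.331, -0.006]
force: [-0.2, 1.0, -0.8]
finger_gap: 0.0433
```

```bash
python3 - <<'E'
from h import *
print(sense()["finger_gap"],sense()["force"])
c=calibration("wrist");m=np.array([.608,-.2396])
for dx,dy in((-.037,-.073),(.037,-.073),(.037,.073),(-.037,.073)):
    y=1.472;a=np.array([np.cos(y),np.sin(y)]);b=np.array([a[1],-a[0]]);p=m+b*dx+a*dy
    print(np.round(proj(c,[*p,.014])))
move([.6116,-.2043],z=.091)
cv2.imwrite("pics/w5.png",grab_frame("wrist")[:,:,::-1])
E
```

```text
0.043335681652700866 [-0.20786739  0.98737899 -0.83473417]
[332.  58.]
[229.  58.]
[238. 247.]
[325. 246.]
shift cm [0.03 0.03 9.11] turn 0 jaw yaw 3.039 tcp [ 0.6124 -0.2041  0.1821] q6 -0.02 t 13.4833 tilt [-0.004  0.001 -1.   ]
```

View pics/w5.png

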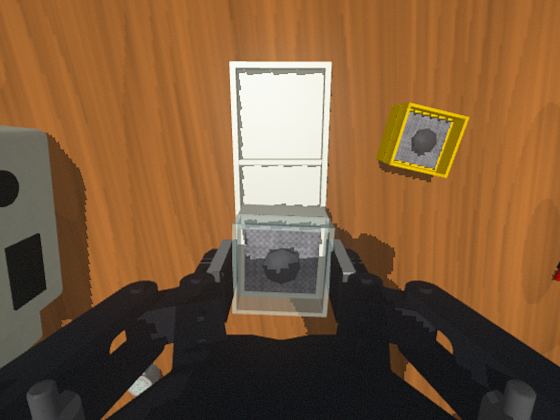

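>>> carry_out(
  series=[
    [-0.1,0,2.5,0,1],
    [-0.2,0,5.5,0,1],
    [-0.2,0,7.4,0,1],
    [-0.2,0,8.5,0,1],
    [-0.2,0,8.9,0,1],
    [-0.2,0,9.2,0,1],
    [-0.2,0,9.3,0,1],
    [-0.2,0,9.3,0,1],
  ],
)

```text
time: 14.2
ee_pos: [0.6134, -0.2022, 0.0931]
tool_rot: [-2.105, 2.331, -0.003]
force: [0.1, 0.0, -0.5]
finger_gap: 0.0438
```

>>> carry_out(
  series=[
    [0,0,0.1,0,1],
    [0,0,0.2,0,1],
    [0,0,0.2,0,1],
    [0,0,0.2,0,1],
  ],
)

```text
time: 14.53
ee_pos: [0.613, -0.2021, 0.0903]
tool_rot: [-2.105, 2.331, -0.001]
force: [-0.1, 0.0, 0.2]
finger_gap: 0.0436
```

>>> carry_out(
  series=[
    [0,0,0.1,0,1],
    [0,0,0.1,0,1],
    [0,0,0.1,0,0],
    [0,0,0.1,0,-0.2],
    [0,0,0.1,0,-0.4],
    [0,0,0.1,0,-0.4],
    [0,0,0.1,0,-0.4],
  ],
)

```text
time: 15.12
ee_pos: [0.6128, -0.2021, 0.0887]
tool_rot: [2.105, -2.332, -0.0]
force: [0.3, -0.7, -0.3]
finger_gap: 0.0595
```

>>> carry_out(
  series=[
    [0,0,-2,0,-0.4],
    [0,0,-5,0,-0.5],
    [0,0,-9,0,-0.5],
    [0,0,-12,0,-0.5],
    [0,0,-12,0,-0.5],
  ],
)

```text
time: 15.53
ee_pos: [0.6156, -0.2032, 0.2172]
tool_rot: [-2.102, 2.326, -0.018]
force: [1.6, -0.5, 0.9]
finger_gap: 0.0639
```

```bash
python3 - <<'E'
from h import *
print(sense()["finger_gap"],sense()["force"])
move([.6293,.2133],2.63,z=.2)
E
```

```text
0.06393218422515605 [ 1.57800182 -0.54756802  0.89971119]
shift cm [-41.58   2.87   1.56] turn 0.41 jaw yaw 3.04 tcp [ 0.6156 -0.2032  0.2172] q6 -0.03 t 15.5333 tilt [ 0.013 -0.004 -1.   ]
```

>>> carry_out(
  series=[
    [-3.8,0.3,0,0.06,-0.5],
    [-7.6,0.5,0,0.12,-0.5],
    [-11.6,0.8,0,0.18,-0.5],
    [-15.6,1.1,0,0.24,-0.5],
    [-19.6,1.4,0,0.3,-0.5],
    [-23.6,1.6,0,0.36,-0.5],
    [-27.6,1.9,0,0.41,-0.5],
    [-31.6,2.2,0,0.41,-0.5],
  ],
)

```text
time: 16.2
ee_pos: [0.6228, 0.1165, 0.2088]
tool_rot: [1.583, -2.714, 0.0]
force: [0.5, -0.6, -0.3]
finger_gap: 0.064
```

```bash
python3 - <<'E'
from h import *
move([.6293,.2133],2.63,z=.2)
E
```

```text
shift cm [-8.75  4.2   0.88] turn -0.003 jaw yaw 2.627 tcp [0.6228 0.1165 0.2088] q6 -0.95 t 16.2 tilt [-0. -0. -1.]
```

>>> carry_out(
  series=[
    [-3.5,1.7,0.3,0,-0.5],
    [-6.5,3.1,0.6,0,-0.5],
    [-8.6,4.1,0.9,0,-0.5],
    [-8.6,4.1,0.9,0,-0.5],
    [-8.6,4.1,0.9,0,-0.5],
    [-8.6,4.1,0.9,0,-0.5],
  ],
)

```text
time: 16.7
ee_pos: [0.6295, 0.2093, 0.1996]
tool_rot: [1.586, -2.711, 0.0]
force: [-0.7, 0.4, -0.6]
finger_gap: 0.0639
```

```bash
python3 - <<'E'
from h import *
c=calibration("wrist")
move([.6293,.2133],2.63,z=.085)
print(proj(c,[.6293,.2133,.034]))
im=grab_frame("wrist")[:,:,::-1]
cv2.imwrite("pics/w6.png",cv2.resize(im[110:310,:],None,fx=1.42,fy=1.42,interpolation=cv2.INTER_CUBIC))
E
```

```text
shift cm [-0.35  0.21 11.46] turn -0.0 jaw yaw 2.63 tcp [0.6295 0.2093 0.1996] q6 -1.07 t 16.7 tilt [-0. -0. -1.]
(np.float64(283.19158021638435), np.float64(209.16204143447004))
```

View pics/w6.png

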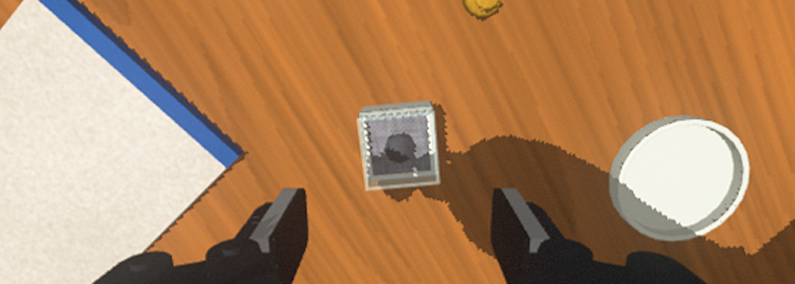

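>>> carry_out(
  series=[
    [-0.1,0.2,2.5,-0.04,-0.5],
    [-0.1,0.2,6,-0.08,-0.5],
    [-0.1,0.2,9,-0.08,-0.5],
    [-0.1,0.2,10.8,-0.08,-0.5],
    [-0.1,0.2,11.4,-0.08,-0.5],
    [-0.1,0.2,11.4,-0.08,-0.3],
    [-0.1,0.2,11.4,-0.08,-0.1],
    [-0.1,0.2,11.4,-0.08,1],
  ],
)

```text
time: 17.42
ee_pos: [0.6296, 0.2115, 0.0885]
tool_rot: [-1.691, 2.643, -0.001]
force: [-0.2, -0.4, 0.4]
finger_gap: 0.0431
```

>>> carry_out(
  series=[
    [0,0,0,0,1],
    [0,0,0,0,1],
    [0,0,0,0,1],
    [0,0,0,0,1],
  ],
)

```text
time: 17.75
ee_pos: [0.6293, 0.2118, 0.088]
tool_rot: [-1.692, 2.643, -0.001]
force: [-0.2, -0.8, 5.7]
finger_gap: 0.0432
```

>>> carry_out(
  series=[
    [0,0,-1,0,1],
    [0,0,-4,0,1],
    [0,0,-8,0,1],
    [0,0,-11,0,1],
    [0,0,-12,0,1],
    [0,0,-12,0,1],
    [0,0,-12,0,1],
  ],
)

```text
time: 18.33
ee_pos: [0.6281, 0.2116, 0.2064]
tool_rot: [-1.693, 2.645, 0.001]
force: [0.1, -0.0, -0.9]
finger_gap: 0.0431
```

```bash
python3 - <<'E'
from h import *
print(sense()["finger_gap"],sense()["force"])
move([.605,-.2725],1.472+np.pi/2)
E
```

```text
0.043055406555067566 [ 1.02242582e-01 -5.53327710e-05 -9.38566190e-01]
shift cm [ 44.93 -18.18  -0.06] turn -0.333 jaw yaw 2.709 tcp [0.6281 0.2116 0.2064] q6 -0.99 t 18.3333 tilt [ 0.     0.001 -1.   ]
```

>>> carry_out(
  series=[
    [2.5,-1,0,-0.04,1],
    [5.9,-2.4,0,-0.1,1],
    [9.5,-3.8,0,-0.16,1],
    [13.2,-5.3,0,-0.22,1],
    [16.9,-6.8,0,-0.28,1],
    [20.6,-8.3,0,-0.33,1],
    [24.3,-9.8,0,-0.33,1],
    [28,-11.3,0,-0.33,1],
  ],
)

```text
time: 19.0
ee_pos: [0.6123, -0.0918, 0.2039]
tool_rot: [2.104, -2.33, -0.004]
force: [1.0, -0.3, 0.1]
finger_gap: 0.0432
```

```bash
python3 - <<'E'
from h import *
print(sense()["finger_gap"],sense()["force"])
move([.605,-.2725],1.472+np.pi/2)
E
```

```text
0.043232871097088614 [ 0.99641574 -0.29285168  0.05134466]
shift cm [18.05 -1.11 -0.  ] turn -0.003 jaw yaw 3.04 tcp [ 0.6123 -0.0918  0.2039] q6 -0.2 t 19.0 tilt [-0.004  0.    -1.   ]
```

>>> carry_out(
  series=[
    [3.7,-0.2,0,0,1],
    [7.4,-0.4,0,0,1],
    [11.1,-0.6,0,0,1],
    [14.6,-0.8,0,0,1],
    [17,-1,0,0,1],
    [18.2,-1,0,0,1],
    [18.2,-1,0,0,1],
    [18.2,-1,0,0,1],
  ],
)

```text
time: 19.67
ee_pos: [0.6045, -0.2721, 0.2042]
tool_rot: [2.103, -2.332, -0.004]
force: [0.2, 0.4, 0.4]
finger_gap: 0.0432
```

```bash
python3 - <<'E'
from h import *
print(sense()["finger_gap"],sense()["force"])
move([.605,-.2725],z=.094)
cv2.imwrite("pics/w7.png",grab_frame("wrist")[:,:,::-1])
E
```

```text
0.043172855912141844 [0.15183521 0.355163   0.41069522]
shift cm [ 0.04 -0.09 11.02] turn 0 jaw yaw 3.038 tcp [ 0.6045 -0.2721  0.2042] q6 0.09 t 19.6667 tilt [-0.003  0.001 -1.   ]
```

View pics/w7.png

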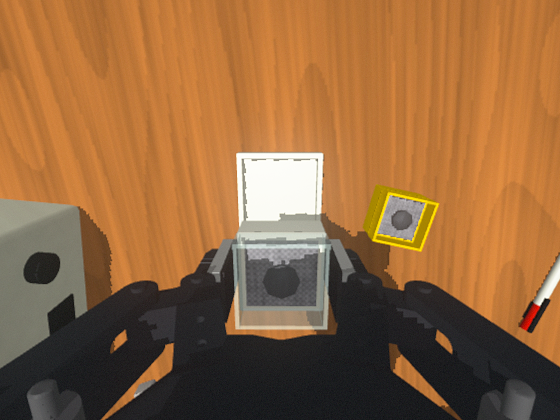

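```bash
python3 - <<'E'
from h import *
p=ray("wrist",280,154,.014); q=p+.0375*np.array([np.cos(1.472),np.sin(1.472)]); print(p,q); move(q,z=.094)
E
```

```text
[ 0.60136885 -0.30914168] [ 0.60506769 -0.27182455]
shift cm [ 0.05 -0.06 11.07] turn 0 jaw yaw 3.04 tcp [ 0.6048 -0.2714  0.2047] q6 0.09 t 19.7167 tilt [-0.002  0.001 -1.   ]
```

>>> carry_out(
  series=[
    [0,0,3,0,1],
    [0,0,6.5,0,1],
    [0,0,9,0,1],
    [0,0,10.3,0,1],
    [0,0,10.8,0,1],
    [0,0,11.1,0,1],
    [0,0,11.2,0,1],
    [0,0,11.2,0,1],
  ],
)

```text
time: 20.38
ee_pos: [0.6054, -0.2715, 0.0963]
tool_rot: [2.108, -2.328, 0.003]
force: [-3.3, -1.7, 9.3]
finger_gap: 0.0431
```

>>> carry_out(
  series=[
    [0,0,0,0,1],
    [0,0,0,0,1],
  ],
)

```text
time: 20.55
ee_pos: [0.6054, -0.2716, 0.0963]
tool_rot: [2.108, -2.328, 0.004]
force: [-4.5, -1.7, 10.6]
finger_gap: 0.0429
```

Contact came about 4 mm early, so I'll look before letting go.

>>> carry_out(
  series=[
    [0,0,-0.5,0,1],
    [0,0,-0.5,0,1],
    [0,0,-0.5,0,1],
  ],
)

```text
time: 20.8
ee_pos: [0.6054, -0.2711, 0.099]
tool_rot: [-2.106, 2.33, -0.0]
force: [0.3, -0.1, -1.0]
finger_gap: 0.043
```

```bash
python3 - <<'E'
from h import *
print(sense()["finger_gap"],sense()["force"],sense()["ee_pos"])
c=calibration("scene");u,v=proj(c,[.605,-.24,.03]);print(u,v);u=int(u);v=int(v)
im=grab_frame("scene")[:,:,::-1]
a=cv2.resize(im[v-50:v+50,u-65:u+65],(520,400),interpolation=cv2.INTER_CUBIC)
im=grab_frame("wrist")[:,:,::-1]
cv2.imwrite("pics/w8.png",np.vstack([a,cv2.resize(im[110:310,50:510],(520,226))])[:600])
E
```

```text
0.0430326673158673 [ 0.31786503 -0.08258224 -0.96283538] [ 0.60541628 -0.27105824  0.09901772]
221.29069094858846 290.7876272827105
```

View pics/w8.png

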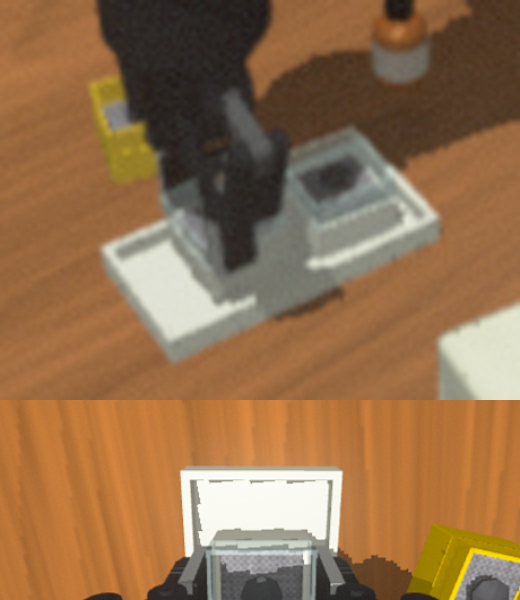

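```bash
python3 - <<'E'
from h import *
s=sense();c=calibration("wrist");M=R.from_rotvec(s["tool_rot"]).as_matrix()
for n,uv,dz in(("box2",(281.5,241),.054),("box2",(281.5,328),.054),("box1",(281.5,225),.052),("box1",(281.5,315),.052)):
    p=ray("wrist",*uv,s["ee_pos"][2]-dz,c); print(n,((M.T@np.r_[p-s["ee_pos"][:2],0])[:2]*100).round(2))
E
```

```text
box2 [1.48 0.02]
box2 [-2.95  0.02]
box1 [2.28 0.02]
box1 [-2.1   0.02]
```

Box 2 is held 7 mm off centre, toward the divider. I'll lift, shift 7 mm along tool x and try again.

>>> carry_out(
  series=[
    [0,0,-1,0,1],
    [0.7,0,-1,0,1],
    [0.7,0,-1,0,1],
    [0.7,0,-0.4,0,1],
    [0.7,0,0,0,1],
    [0.7,0,0.2,0,1],
    [0.7,0,0.3,0,1],
    [0.7,0,0.3,0,1],
  ],
)

```text
time: 21.57
ee_pos: [0.604, -0.2791, 0.0951]
tool_rot: [2.105, -2.331, -0.002]
force: [0.4, 0.2, -0.4]
finger_gap: 0.0431
```

>>> carry_out(
  series=[
    [0,0,0.1,0,1],
    [0,0,0.2,0,1],
    [0,0,0.2,0,1],
  ],
)

```text
time: 21.82
ee_pos: [0.6043, -0.2791, 0.0938]
tool_rot: [2.105, -2.332, -0.0]
force: [0.7, -0.4, -0.1]
finger_gap: 0.0431
```

Now the box goes below the earlier contact height with no force. I'll continue to the floor.

>>> carry_out(
  series=[
    [0,0,0.1,0,1],
    [0,0,0.2,0,1],
    [0,0,0.3,0,1],
    [0,0,0.3,0,1],
    [0,0,0.3,0,1],
  ],
)

```text
time: 22.23
ee_pos: [0.6045, -0.2792, 0.092]
tool_rot: [-2.106, 2.331, -0.001]
force: [-1.6, 3.1, 4.6]
finger_gap: 0.0429
```

>>> carry_out(
  series=[
    [0,0,0,0,0],
    [0,0,0,0,-0.2],
    [0,0,0,0,-0.4],
    [0,0,0,0,-0.4],
    [0,0,0,0,-0.4],
  ],
)

```text
time: 22.65
ee_pos: [0.6043, -0.2792, 0.0906]
tool_rot: [2.105, -2.332, -0.0]
force: [0.9, 0.4, -0.1]
finger_gap: 0.0602
```

>>> carry_out(
  series=[
    [0,0,-2,0,-0.4],
    [0,0,-5,0,-0.5],
    [0,0,-9,0,-0.7],
    [0,0,-12,0,-1],
    [0,0,-12,0,-1],
  ],
)

```text
time: 23.07
ee_pos: [0.6069, -0.2807, 0.2194]
tool_rot: [-2.103, 2.327, -0.02]
force: [0.9, 0.3, 1.2]
finger_gap: 0.0854
```

```bash
python3 - <<'E'
from h import *
print(sense()["finger_gap"],sense()["force"])
move([.4627,.1587],z=.2)
E
```

```text
0.08537277684049766 [0.94840538 0.28492832 1.22078526]
shift cm [-42.26  18.81   1.51] turn 0 jaw yaw 3.04 tcp [ 0.6069 -0.2807  0.2194] q6 0.1 t 23.0667 tilt [ 0.012 -0.006 -1.   ]
```

>>> carry_out(
  series=[
    [-3.5,1.6,0,0.1,-1],
    [-7,3.1,0,0.2,-1],
    [-10.6,4.7,0,0.3,-1],
    [-14.2,6.3,0,0.4,-1],
    [-17.8,7.9,0,0.5,-1],
    [-21.4,9.5,0,0.6,-1],
    [-25,11.1,0,0.7,-1],
    [-28.6,12.7,0,0.8,-1],
  ],
)

```text
time: 23.73
ee_pos: [0.5062, 0.0198, 0.2109]
tool_rot: [-1.023, 2.97, 0.0]
force: [0.5, 0.4, 0.6]
finger_gap: 0.0855
```

```bash
python3 - <<'E'
from h import *
move([.4627,.1587],z=.2)
E
```

```text
shift cm [-5.13 13.62  1.09] turn 0 jaw yaw 2.234 tcp [0.5062 0.0198 0.2109] q6 -1.26 t 23.7333 tilt [ 0.  0. -1.]
```

>>> carry_out(
  series=[
    [-1.3,3.6,0.3,0,-1],
    [-2.6,7.2,0.6,0,-1],
    [-4,10.7,0.8,0,-1],
    [-5,13,1,0,-1],
    [-5.1,13.5,1,0,-1],
    [-5.1,13.5,1,0,-1],
    [-5.1,13.5,1,0,-1],
  ],
)

```text
time: 24.32
ee_pos: [0.4634, 0.1556, 0.2009]
tool_rot: [1.032, -2.967, 0.0]
force: [-0.8, -0.5, 0.2]
finger_gap: 0.0856
```

```bash
python3 - <<'E'
from h import *
c=calibration("wrist")
move([.4627,.1587],z=.085)
print(proj(c,[.4627,.1587,.032]))
im=grab_frame("wrist")[:,:,::-1]
cv2.imwrite("pics/w9.png",im)
E
```

```text
shift cm [-0.13  0.29 11.59] turn 0 jaw yaw 2.24 tcp [0.4634 0.1556 0.2009] q6 -1.55 t 24.3167 tilt [ 0. -0. -1.]
(np.float64(283.73956733267534), np.float64(205.66200649088657))
```

View pics/w9.png

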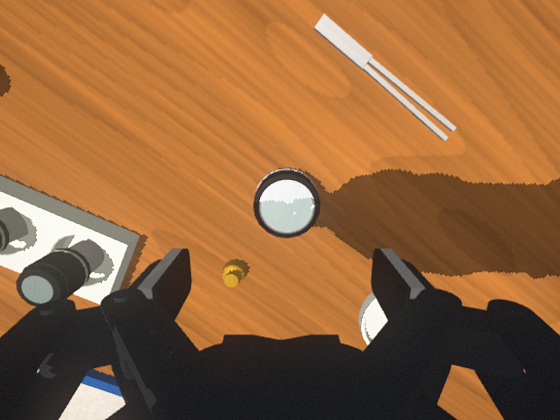

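>>> carry_out(
  series=[
    [-0.1,0.4,2.5,0,-1],
    [-0.1,0.4,6,0,-1],
    [-0.1,0.4,9,0,-1],
    [-0.1,0.4,10.8,0,-1],
    [-0.1,0.4,11.6,0,-1],
    [-0.1,0.4,11.7,0,-0.8],
    [-0.1,0.4,11.7,0,-0.5],
    [-0.1,0.4,11.7,0,1],
  ],
  grip_force=50,
)

```text
time: 25.03
ee_pos: [0.4628, 0.1597, 0.0854]
tool_rot: [-1.03, 2.965, 0.0]
force: [-8.5, -4.1, 38.1]
finger_gap: 0.0546
```

>>> carry_out(
  series=[
    [0,0,0,0,1],
    [0,0,0,0,1],
    [0,0,0,0,1],
    [0,0,0,0,1],
  ],
)

```text
time: 25.37
ee_pos: [0.463, 0.16, 0.0857]
tool_rot: [-1.031, 2.964, 0.0]
force: [0.4, -1.6, 7.1]
finger_gap: 0.0544
```

>>> carry_out(
  series=[
    [0,0,-1,0,1],
    [0,0,-4,0,1],
    [0,0,-8,0,1],
    [0,0,-10,0,1],
    [0,0,-10,0,1],
    [0,0,-10,0,1],
    [0,0,-10,0,1],
  ],
)

```text
time: 25.95
ee_pos: [0.461, 0.1593, 0.1831]
tool_rot: [1.03, -2.966, -0.001]
force: [-0.0, 0.1, -2.8]
finger_gap: 0.0542
```

```bash
python3 - <<'E'
from h import *
print(sense()["finger_gap"],sense()["force"])
move([.4894,.3281])
E
```

```text
0.05419900419427976 [-0.02365546  0.0647755  -2.78955942]
shift cm [-12.69  11.48  -0.  ] turn 0 jaw yaw 2.239 tcp [0.461  0.1593 0.1831] q6 -1.56 t 25.95 tilt [-0.002 -0.    -1.   ]
```

>>> carry_out(
  series=[
    [-1.8,1.6,0,0,1],
    [-4.2,3.8,0,0,1],
    [-6.8,6.2,0,0,1],
    [-9.4,8.5,0,0,1],
    [-11.6,10.5,0,0,1],
    [-12.7,11.5,0,0,1],
    [-12.7,11.5,0,0,1],
    [-12.7,11.5,0,0,1],
  ],
)

```text
time: 26.62
ee_pos: [0.4892, 0.3287, 0.1816]
tool_rot: [1.031, -2.963, 0.003]
force: [-0.4, -0.2, -2.5]
finger_gap: 0.0541
```

```bash
python3 - <<'E'
from h import *
print(sense()["finger_gap"],sense()["force"])
move([.4894,.3281],z=.0897)
print(proj(calibration("wrist"),[.4894,.3281,.013]))
cv2.imwrite("pics/w10.png",grab_frame("wrist")[:,:,::-1])
E
```

```text
0.05414840571896519 [-0.36902741 -0.23436698 -2.5457275 ]
shift cm [-0.02 -0.05  9.19] turn 0 jaw yaw 2.241 tcp [0.4892 0.3287 0.1816] q6 -1.76 t 26.6167 tilt [-0.003 -0.003 -1.   ]
(np.float64(279.63195349014984), np.float64(204.7280718758104))
```

View pics/w10.png

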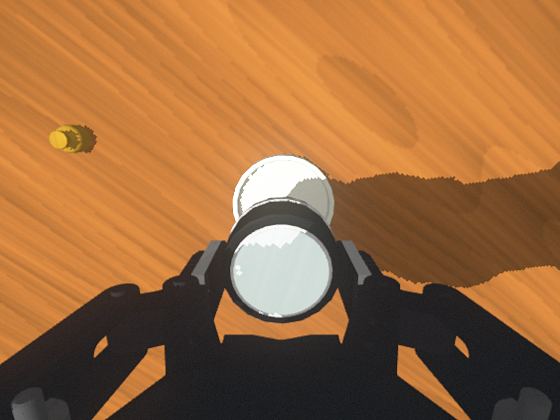

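>>> carry_out(
  series=[
    [0,0.2,2.5,0,1],
    [0,0.2,5.5,0,1],
    [0,0.2,7.4,0,1],
    [0,0.2,8.4,0,1],
    [0,0.2,8.8,0,1],
    [0,0.2,9.1,0,1],
    [0,0.2,9.2,0,1],
    [0,0.2,9.2,0,1],
  ],
)

```text
time: 27.33
ee_pos: [0.4894, 0.3304, 0.0929]
tool_rot: [-1.03, 2.966, 0.001]
force: [0.4, -0.3, -1.7]
finger_gap: 0.0542
```

>>> carry_out(
  series=[
    [0,0,0.1,0,1],
    [0,0,0.2,0,1],
    [0,0,0.2,0,1],
  ],
)

```text
time: 27.58
ee_pos: [0.4889, 0.3302, 0.0903]
tool_rot: [-1.031, 2.967, 0.001]
force: [0.5, 0.5, -2.0]
finger_gap: 0.0542
```

>>> carry_out(
  series=[
    [0,0,0.1,0,1],
    [0,0,0.1,0,1],
    [0,0,0.1,0,1],
  ],
)

```text
time: 27.83
ee_pos: [0.4889, 0.3303, 0.0898]
tool_rot: [-1.031, 2.967, 0.0]
force: [-3.0, -0.9, 5.6]
finger_gap: 0.0538
```

Contact came at the expected height. I'll release.

>>> carry_out(
  series=[
    [0,0,0,0,-0.2],
    [0,0,0,0,-0.4],
    [0,0,0,0,-0.6],
    [0,0,0,0,-0.8],
    [0,0,0,0,-0.8],
    [0,0,0,0,-0.8],
  ],
)

```text
time: 28.33
ee_pos: [0.4889, 0.3301, 0.0887]
tool_rot: [1.031, -2.967, 0.0]
force: [0.4, -0.2, 0.8]
finger_gap: 0.0766
```

>>> carry_out(
  series=[
    [0,0,-2,0,-0.8],
    [0,0,-5,0,-0.9],
    [0,0,-9,0,-1],
    [0,0,-13,0,-1],
    [0,0,-17,0,-1],
    [0,0,-20,0,-1],
    [0,0,-20,0,-1],
  ],
)

```text
time: 28.92
ee_pos: [0.491, 0.3311, 0.2971]
tool_rot: [-1.027, 2.955, 0.006]
force: [0.2, 0.7, 1.4]
finger_gap: 0.0852
```

```bash
python3 - <<'E'
from h import *
s=sense();print(s["finger_gap"],s["force"],s["ee_pos"])
im=grab_frame("top")[:,:,::-1]; a=im[130:300,120:420]
b=grab_frame("scene")[:,:,::-1][150:350,100:450]
cv2.imwrite("pics/end.png",np.vstack([cv2.resize(a,(600,280),interpolation=cv2.INTER_CUBIC),cv2.resize(b,(600,320),interpolation=cv2.INTER_CUBIC)]))
E
```

```text
0.08518708734918587 [0.18244477 0.71196055 1.44808482] [0.49095707 0.33106261 0.29710669]
```

View pics/end.png

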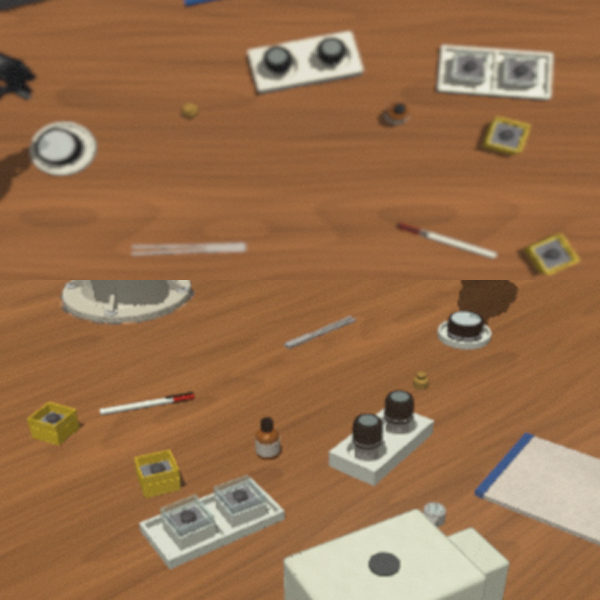

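The final views show both eyepieces upright in the wells, both boxes flat in the bays, the lens flat in the dish (any offset there is parallax) and the bottle where it was. I'll hand it in.

```bash
python3 -c "
from cell import *
print(finish_job())"
```

```text
the job is handed in; nothing more can be done
None
```

I placed everything in the order asked: the two eyepieces in the wells, the two white gem boxes in the bays, then the lens in the dish. Each was lowered until it touched, at about 6 N or less for every accepted placement, and then released. The job was handed in at about 29 s.

**One mishap:** the second gem box was held 7 mm off centre. It met resistance of about 11 N some 4 mm too early, probably at the divider. I lifted it slightly, shifted it 7 mm and set it down again cleanly.

**Last checks:** the final top and scene pictures show:
- both eyepieces upright in the wells
- both boxes flat with lids up, one in each bay
- the lens flat with its glass up, inside the dish
- the bottle and the yellow boxes where they were

The gripper was empty, open and about 30 cm up. In the top view the lens looks slightly off centre in the dish, which matches the expected parallax. No other check disagreed.

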